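Flick the plating turntable and park its red mark in the green arc

ROBOT

A 6-joint arm with a two-finger parallel gripper is mounted at the origin on the work surface. World frame = base frame: x ahead of the robot, y to its left, z up, the work surface at z = 0. Lengths are in m, angles in rad, forces in N, time in s.
With the tool pointing down it reaches from about 0.4 to 0.825 m from the base axis. Payload 7 kg.
Tool frame: the origin (TCP) lies midway between the tips of the shut fingers; the grasp point (between the pads) lies arm.hold_point_z behind it (arm.hold_point_z is the distance from the TCP to the grasp point, in m); z points along the fingers, y is the line along which they close (so a half turn about z gives the same grasp; the last joint's range is limited). The gripper opens to 88 mm and grips with 3 to 60 N. Pads are 19 mm wide; open, the fingers measure 130 mm over their backs; the gripper's body (78 mm by 193 mm) begins 47 mm behind the grasp point.
Start: joints at [-0.917, 0.359, 0.012, 0, -1.224, -0.288], TCP at [0.241, -0.63, 0.227] pointing down, gripper open.
Joint ranges: [-3.07, 3.07], [-1.43, 2.12], [-1.02, 1.25], [-3.03, 1.67], [-3.05, -0], [-3.03, 3.03]. Speed limits (rad/s): [2.39, 2.39, 3.01, 3.14, 3.14, 3.14].

INTERFACE

Orientations are given as [roll, pitch, yaw] about the fixed x, y, z axes, in that order (R = Rz(yaw) Ry(pitch) Rx(roll)).
In Python, from station import arm gives the robot as it stands.
- The arm moves only by the shell command python3 -m crank 'ROWS' [OPENING] [FORCE]. ROWS is JSON, a list that holds one entry, the list of rows, each a list of 4 numbers: the shift along the tool's x, y, z in units of 25 mm (1.0 is 25 mm), then the turn about the tool's z in units of 5 degrees (1.0 is 5 degrees). A call has 1 to 12 rows; each row is the pose to reach, as a shift and turn from the pose commanded when the call began, along the tool's axes at that moment; what a row does not reach only later rows make up. A row lasts 1/8 s, in which the tool goes at most 62.5 mm and 10.7 degrees, less where a joint would pass 70% of its speed; a pose out of reach is approached as far as the arm can. A call with a gripper value outside its range is refused whole. OPENING is the closure, from 0 (fully open) to 1 (shut), set as the call begins (- or left out, the last holds). The fingers move at their own pace and stop on an object; FORCE is the grip in N (left out, the last holds). Time passes only in rows, so rows that repeat a pose let the fingers close. It gives the time, the measured TCP pose, the force, the opening and the grip force at its end, in the units of the state.
- arm.get_state(): the state, without advancing time (a new reading comes with each control period).
- arm.grab_frame(name): name is "side" or "top"; returns (picture, depth): 480x640x3 uint8, red, green, blue; 480x640 float32, m along the optical axis (not along the pixel's ray), 0 where there is no reading.
- arm.get_calibration(name): a dict with "mtx" (3x3 intrinsics, pixels), "R" (3x3) and "t" (3): a world point X has camera coordinates R X + t. Camera axes: x right, y down, z forward; pixel columns grow to the right and rows downward; lengths in m; the calibration is good to about 2 mm. A picture is of the moment at which its call begins. get_calibration takes no time and is no camera call.
- arm.job_done(): hands the job in; it is judged then, once.
Trained networks look in the newest picture that a camera, given by its name, has taken for a name from the list of things; names that differ only in an ending like _2 or _b are one class to them, and where a whole thing is asked for, a point or a joint stands for the part that bears it (a point fixed in the world has none). Each returns a list of dicts, best first, with "score" (0 to 1); they miss things now and then, are a little off and sometimes report something else, mostly with a low value. They report only what shows in the picture. A call takes as long as a camera call.
- arm.recognise(thing, camera): "extent" ([left, top, width, height] in pixels, round what is visible of it).
- arm.trace(thing, camera): "mask" (480x640 bool, what is visible of it) and "extent" ([left, top, width, height] in pixels, round what is visible of it).
The state is a dict: "t": time; "q": joint angles; "qd": joint speeds; "joint_efforts": joint torques, N m; "eef_pos": TCP position; "ee_rot": TCP orientation; "force": force on the tool from outside, world axes, zero at the start; "moment": the same for the moment, N m; "width": finger opening in m; "gripper_force": force on a finger pad.
Only numpy, scipy, OpenCV 4.12 (cv2) and the standard library are available. Lean on these libraries where they do the work, as an engineer would, in place of code of your own. Each camera call takes 0.05 s, during which the arm holds its last target. There are 200 camera calls.

TASK

Flick the lab turntable so that it spins freely anticlockwise (seen from above), and let its red mark coast, untouched, past the green arc at least once. Then, on a later pass, brake the spinning disc with a fingertip so that it stops, first time, with the red mark within the green arc, and take the finger away. Only touch, grasp nothing; leave the dish in the middle alone and the bottles and beaker where they stand.

Things in the scene. Friction and masses are not known exactly. Their poses are not given: they have to be found in the camera images.
- stand: the turntable's fixed blue stand, a round foot 290 mm across and 15 mm thick; origin at the centre of its underside on the bench, on the wheel's vertical axis; its own +x points to the middle of the green arc. It does not move. It carries the wheel
- hub (a point): the wheel's axis at the height of its flat top, 60 mm above the bench. The wheel: an aluminium disc 230 mm across, 15 mm thick, about 0.85 kg (varies). Its rim from 75 to 115 mm from the axis is plain: press down anywhere there to brake; a light press stops it at once. The wheel is sprung: it gives way down by up to 10 mm, starting at 3 to 7 N, then 1 N per mm, and comes up again
- wheel (a joint): angle of the turntable's wheel in rad, growing anticlockwise seen from above and counting on over full turns; 0, 2 pi, 4 pi ... put the red mark at the middle of the green arc. Starts between 1.0 and 4.4. Nearly free: left alone it loses about 0.07 + 0.07 x speed rad/s each second (from 2.5 rad/s it runs some three turns); it stays where it is stopped
- mark (a point): a point on the red mark, a 9 mm wide radial red stripe on the wheel's top from 74 to 115 mm from the axis; the point lies 105 mm from the axis at the wheel's top surface, 60 mm above the bench
- arc (a point): middle of the green arc, a fixed green wall just outside the wheel's edge (122 to 143 mm from the axis, top 58 mm above the bench) that spans 15 degrees to either side of this point; the point lies 132.5 mm from the axis on the wall's top
- peg (a point): centre of the top of the blue peg for flicking the wheel: an upright pin 12 mm thick fixed to the wheel 66 mm from the axis, opposite the red mark, rising 25 mm above the wheel's top (to 85 mm above the bench). It goes round with the wheel. A closed fingertip pushes it along
- dish: amber culture dish 64 mm across and 15 mm high, standing loose on the middle of the wheel and turning with it; origin at the centre of its underside, 60 mm above the bench. Not to be touched
- bottle_a: white sample bottle with a silver foil cap, 52 mm across, 92 mm high, loose, standing beside the turntable; origin at the centre of its underside. Leave alone
- bottle_b: a second such bottle on the other side of the turntable; leave alone
- beaker: small glass beaker, 60 mm across the rim, 75 mm high, loose, beyond the turntable; origin at the centre of its underside. Leave alone

How it is judged:
By the outcome, as a careful person would: the job done as asked, in the order asked, and still so for the second after the job is handed in, with the robot touching nothing.
It also fails if it takes over 48 s, if anything falls off the work surface, if the arm or the gripper's body presses on something with over 40 N, if the wrist force passes 120 N, or if a joint passes its speed limit or range.

## Working session

There is one attempt and no reset: what is moved stays moved. The work goes in short steps, Python scripts to look and compute and a shell command to move; the robot and the scene stay as the last step left them, time stands still between calls to the robot, and variables do not carry over. Pictures are saved under pics/ and viewed, at most 10 in all, crops included, and the job is handed in when it is done.

```bash
mkdir -p pics; ls; python3 - <<'E'
from station import arm
import cv2,numpy as np
s=arm.get_state();print({k:np.round(v,3).tolist() for k,v in s.items()}, arm.hold_point_z)
for n in("top","side"):
    p,d=arm.grab_frame(n);cv2.imwrite(f"pics/{n}0.png",p[:,:,::-1])
    c=arm.get_calibration(n);print(n,np.round(c["mtx"],1).tolist(),np.round(c["R"],3).tolist(),np.round(c["t"],3).tolist())
E
```

```text
pics
{'t': 0.0, 'q': [-0.917, 0.359, 0.011, -0.0, -1.224, -0.288], 'qd': [0.001, -0.002, 0.0, -0.001, 0.001, 0.001], 'joint_efforts': [-0.004, -58.271, 29.305, 6.997, 0.007, -0.0], 'eef_pos': [0.241, -0.63, 0.226], 'ee_rot': [3.14, -0.0, -2.776], 'force': [0.25, 0.299, 0.538], 'moment': [-0.014, 0.064, 0.068], 'gripper_force': 0.0, 'width': 0.088} 0.0188
top [[611.6, 0.0, 321.8], [0.0, 611.6, 232.3], [0.0, 0.0, 1.0]] [[0.015, -1.0, 0.01], [-0.988, -0.017, -0.151], [0.152, -0.008, -0.988]] [0.038, 0.626, 1.215]
side [[444.4, 0.0, 324.1], [0.0, 444.4, 242.9], [0.0, 0.0, 1.0]] [[-0.946, -0.323, 0.004], [-0.242, 0.701, -0.67], [0.214, -0.636, -0.742]] [0.625, 0.188, 0.72]
```

View pics/top0.png

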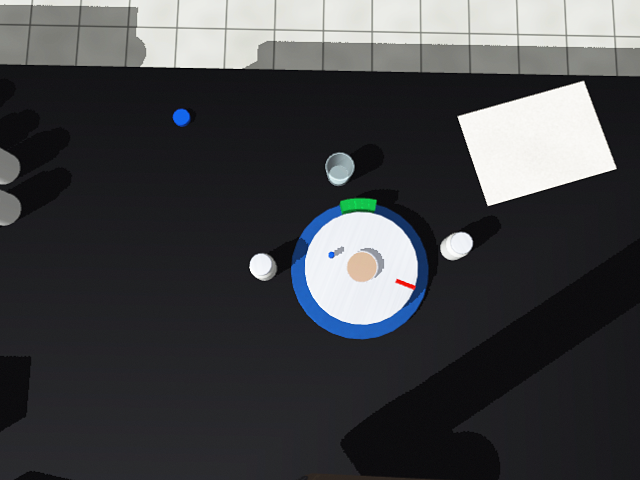

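View pics/side0.png

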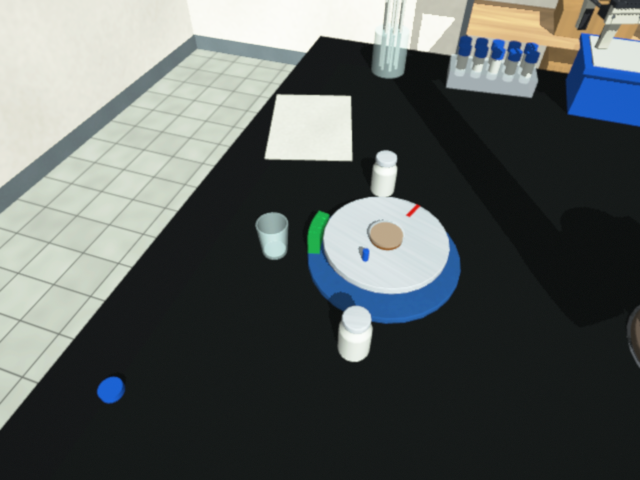

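The top view shows the wheel centred near (362,267), the green arc at (358,205), the red mark at (405,284), the peg at (332,255), the bottles at (262,267) and (457,245), and the beaker at (340,168). The side view agrees.

```bash
cat > h.py <<'E'
from station import arm
import cv2,numpy as np
C=arm.get_calibration("top");K,R,T=C["mtx"],C["R"],C["t"]
def plane(u,v,z):
    r=R.T@np.linalg.inv(K)@np.array([u,v,1.]);o=-R.T@T
    return o+r*(z-o[2])/r[2]
def cen(m):
    v,u=np.nonzero(m);return u.mean(),v.mean(),len(u)
def red(p):
    h=cv2.cvtColor(p,cv2.COLOR_RGB2HSV)
    return ((h[...,0]<6)|(h[...,0]>174))&(h[...,1]>170)&(h[...,2]>90)
def green(p):
    h=cv2.cvtColor(p,cv2.COLOR_RGB2HSV)
    return (abs(h[...,0].astype(int)-65)<15)&(h[...,1]>150)&(h[...,2]>60)
E
python3 - <<'E'
from h import *
p,d=arm.grab_frame("top")
for n,z in(("wheel",.06),("dish",.075),("stand",.015),("peg",.085),("mark",.06),("bottle_a",.092),("bottle_b",.092),("beaker",.075)):
    for r in arm.trace(n,"top")[:2]:
        m=r["mask"];u,v,k=cen(m);x,y,w,h=r["extent"]
        print(n,round(r["score"],2),[round(a) for a in r["extent"]],k,"cen",plane(u,v,z).round(3),"box",plane(x+w/2,y+h/2,z).round(3),"w",(plane(x,y,z)-plane(x+w,y+h,z))[:2].round(3))
print("red",plane(*cen(red(p))[:2],.06),cen(red(p)))
print("green",plane(*cen(green(p))[:2],.058),cen(green(p)))
# white disc ellipse
g=p.min(2)>150; g[:,:295]=0;g[:,425:]=0;g[:205]=0;g[330:]=0
c=max(cv2.findContours(g.astype('uint8'),0,1)[0],key=cv2.contourArea)
P=np.array([plane(*a[0],.06)[:2] for a in cv2.convexHull(c)])
A=np.c_[2*P,np.ones(len(P))];s=np.linalg.lstsq(A,(P**2).sum(1),rcond=None)[0]
print("disc",s[:2],np.sqrt(s[2]+s[0]**2+s[1]**2))
b=(p[...,2]>120)&(p[...,0]<80)&(p[...,1]<120);b[:,:315]=0;b[:,350:]=0;b[:240]=0;b[270:]=0
print("peg",cen(b),plane(*cen(b)[:2],.085))
E
```

```text
wheel 0.67 [306, 217, 112, 104] 9213 cen [ 0.551 -0.031  0.06 ] box [ 0.548 -0.033  0.06 ] w [0.208 0.229]
dish 0.7 [344, 251, 35, 32] 786 cen [ 0.553 -0.031  0.075] box [ 0.551 -0.032  0.075] w [0.064 0.071]
stand 0.6 [289, 198, 137, 143] 14156 cen [ 0.551 -0.031  0.015] box [ 0.552 -0.028  0.015] w [0.297 0.29 ]
peg 0.61 [307, 212, 115, 112] 9201 cen [ 0.549 -0.029  0.085] box [ 0.549 -0.037  0.085] w [0.22 0.23]
peg 0.41 [344, 252, 33, 34] 815 cen [ 0.552 -0.031  0.085] box [ 0.547 -0.03   0.085] w [0.067 0.065]
mark 0.68 [302, 208, 117, 115] 9159 cen [ 0.551 -0.031  0.06 ] box [ 0.556 -0.031  0.06 ] w [0.231 0.24 ]
bottle_a 0.97 [441, 234, 34, 26] 665 cen [ 0.596 -0.218  0.092] box [ 0.595 -0.222  0.092] w [0.05  0.068]
bottle_a 0.75 [247, 254, 27, 28] 586 cen [0.547 0.165 0.092] box [0.545 0.169 0.092] w [0.054 0.055]
bottle_b 0.97 [441, 234, 34, 26] 665 cen [ 0.596 -0.218  0.092] box [ 0.595 -0.222  0.092] w [0.05  0.068]
bottle_b 0.75 [247, 254, 27, 28] 586 cen [0.547 0.165 0.092] box [0.545 0.169 0.092] w [0.054 0.055]
red [ 0.52070492 -0.12213174  0.06      ] (np.float64(405.38028169014086), np.float64(283.80281690140845), 71)
green [ 0.68233921 -0.02483108  0.058     ] (np.float64(357.69037656903765), np.float64(204.65899581589957), 478)
disc [ 0.55324491 -0.03189848] 0.1143314109385077
peg (np.float64(331.0740740740741), np.float64(254.40740740740742), 27) [0.57506884 0.02937181 0.085     ]
```

```bash
python3 -m crank '[[[-23,19.7,0,4.2],[-23,19.7,0,4.2],[-23,19.7,0,4.2],[-23,19.7,0,4.2],[-23,19.7,0,4.2],[-23,19.7,0,4.2],[-23,19.7,0,4.2],[-23,19.7,0,4.2],[-23,19.7,0,4.2],[-23,19.7,0,4.2],[-23,19.7,0,4.2],[-23,19.7,0,4.2]]]' 1 10
```

```text
t: 2.05
eef_pos: [0.598, 0.0282, 0.227]
ee_rot: [3.141, 0.001, 3.141]
force: [0.5, -0.4, 0.6]
width: 0.0005
gripper_force: 0.0
```

```bash
python3 -m crank '[[[-0.3,0.3,2.5,0],[-0.3,0.3,5,0],[-0.3,0.3,5,0],[-0.3,0.3,5,0]]]'; python3 - <<'E'
from h import *
print(arm.get_state()["eef_pos"])
p,d=arm.grab_frame("top");q,d=arm.grab_frame("side")
cv2.imwrite("pics/a.png",np.hstack([cv2.resize(p[150:350,260:460],(400,400)),cv2.resize(q[150:350,260:460],(400,400))])[:,:,::-1])
E
```

```text
t: 2.55
eef_pos: [0.6062, 0.0336, 0.1038]
ee_rot: [-3.141, 0.002, 3.141]
force: [0.9, -0.3, 0.8]
width: 0.0005
gripper_force: 0.0
[0.60619681 0.03361035 0.10378321]
```

View pics/a.png

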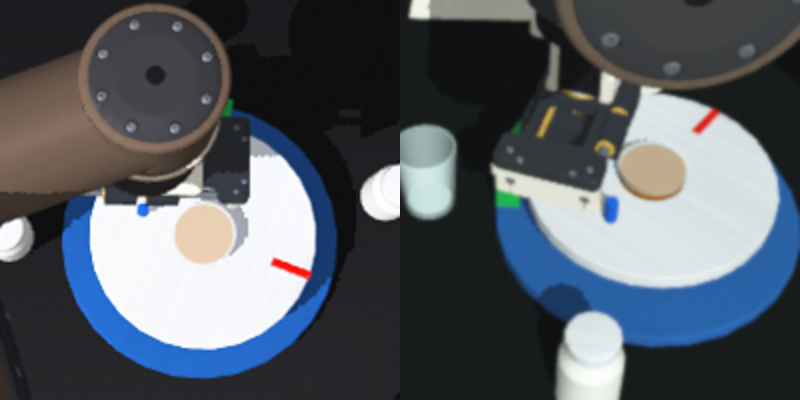

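The closed fingertip sits behind the blue peg on its clockwise side: peg at (143,210) in the left crop, with the finger hidden under the gripper just above it. Next I descend, then flick.

```bash
python3 -m crank '[[[0,0,1.3,0],[0,0,1.3,0],[0,0,1.3,0]]]'
```

```text
t: 3.02
eef_pos: [0.6059, 0.0337, 0.0712]
ee_rot: [3.141, 0.003, 3.141]
force: [0.6, 0.3, -0.5]
width: 0.0005
gripper_force: 0.0
```

```bash
python3 -m crank '[[[0.24,0,0,0],[0.48,0,0,0],[0.72,0,0,0],[1.04,0,0,0],[1.44,0,0,0],[2.0,0,0,0],[2.72,-0.1,0,0],[2.6,-0.1,0,0],[2.5,-0.1,-1,0],[2.5,-0.1,-1.8,0]]]'; cat >> h.py <<'E'
HUB=np.array([.5532,-.0319]);A0=np.arctan2(.00707,.1291)
def ang():
    t=arm.get_state()["t"];p,_=arm.grab_frame("top");m=red(p)
    if m.sum()<15: return t,None,0
    P=plane(*cen(m)[:2],.06)[:2]-HUB
    return t,(np.arctan2(P[1],P[0])-A0)%(2*np.pi),np.hypot(*P).round(3)
E
python3 - <<'E'
from h import *
for i in range(4): print(ang())
E
```

```text
t: 4.28
eef_pos: [0.5425, 0.0313, 0.1148]
ee_rot: [-3.141, 0.0, 3.141]
force: [-0.2, 0.2, -0.5]
width: 0.0003
gripper_force: 0.0
(4.275, None, 0)
(4.325, None, 0)
(4.375, None, 0)
(4.425, None, 0)
```

```bash
python3 -m crank '[[[1.8,-1.25,0,0],[3.66,-2.53,0,0],[3.66,-2.53,0.4,0],[3.66,-2.53,0.4,0]]]'; python3 - <<'E'
from h import *
for i in range(6): print(ang())
p,_=arm.grab_frame("top");cv2.imwrite("pics/b.png",p[120:360,220:500,::-1])
E
```

```text
t: 4.97
eef_pos: [0.4504, -0.0322, 0.1034]
ee_rot: [-3.141, -0.001, 3.14]
force: [0.5, -0.3, -0.2]
width: 0.0002
gripper_force: 0.0
(4.975, np.float64(1.877869735362811), np.float64(0.094))
(5.025, np.float64(2.008866499823125), np.float64(0.095))
(5.075, np.float64(2.13409446358384), np.float64(0.084))
(5.125, np.float64(2.2573872205452457), np.float64(0.08))
(5.175, None, 0)
(5.225, None, 0)
```

View pics/b.png

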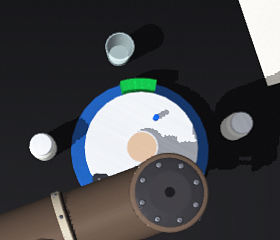

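The image shows the arm hiding the robot-side half of the wheel. The peg is at (156,117) in the crop, so the mark is under the arm, and the arc at (138,85) is in clear view. The mark has already coasted through the arc once. I plan to brake on the pass at 6π.

```bash
python3 -m crank '[[[0,0,0.7,0],[0,0,1.25,0],[0,0,1.25,0],[0,0,1.25,0],[0,0,1.25,0],[0,0,1.25,0],[0,0,1.25,0]]]'; cat >> h.py <<'E'
from scipy.integrate import solve_ivp
from scipy.optimize import least_squares
def th(a,w,k,t,t0):
    # dw/dt=-k(1+w)
    e=np.exp(-k*(t-t0));return a+(w+1)*(1-e)/k-(t-t0),(w+1)*e-1
E
python3 - <<'E'
from h import *
import json
D=[]
for i in range(26):
    t,a,r=ang()
    if a is not None: D.append((t,float(a),float(r)))
json.dump(D,open("d1.json","w"))
for d in D:print(np.round(d,3))
E
```

```text
t: 6.2
eef_pos: [0.4508, -0.032, 0.0731]
ee_rot: [3.141, 0.001, 3.141]
force: [-0.7, 0.6, 0.4]
width: 0.0003
gripper_force: 0.0
[6.2   4.865 0.096]
[6.25  4.979 0.095]
[6.3   5.091 0.096]
[6.35  5.202 0.095]
[6.4   5.311 0.096]
[6.45  5.422 0.096]
[6.5   5.53  0.095]
[6.55  5.639 0.095]
[6.6   5.746 0.096]
[6.65  5.853 0.096]
[6.7   5.961 0.096]
[6.75  6.067 0.096]
[6.8   6.172 0.095]
[6.85  6.279 0.096]
[6.9   0.102 0.096]
[6.95  0.206 0.095]
[7.    0.31  0.095]
[7.05  0.414 0.095]
[7.1   0.516 0.095]
[7.15  0.619 0.095]
[7.2   0.721 0.094]
[7.25  0.822 0.095]
[7.3   0.922 0.095]
[7.35  1.021 0.094]
[7.4   1.12  0.094]
[7.45  1.219 0.095]
```

```bash
python3 - <<'E'
from h import *
import json
D=np.array(json.load(open("d1.json")));t=D[:,0];a=np.unwrap(D[:,1])+2*np.pi
f=least_squares(lambda x:th(*x,t,6.2)[0]-a,[4.9+6.28,2.2,.07]);print(f.x,np.std(f.fun))
for k in(f.x[2],.07):
  g=least_squares(lambda x:th(*x,k,t,6.2)[0]-a,[11,2.2])
  for s in np.arange(7.5,12,.25):
    v=th(*g.x,k,s,6.2);print(round(s,2),np.round(v[0]-6*np.pi,3),v[1].round(3))
E
```

```text
[11.14946217  2.24663384  0.06951928] 0.0009509959595332858
7.5 -4.965 1.966
7.75 -4.479 1.915
8.0 -4.007 1.865
8.25 -3.547 1.815
8.5 -3.099 1.767
8.75 -2.663 1.719
9.0 -2.24 1.672
9.25 -1.827 1.626
9.5 -1.426 1.581
9.75 -1.037 1.537
10.0 -0.658 1.493
10.25 -0.29 1.45
10.5 0.067 1.408
10.75 0.414 1.366
11.0 0.75 1.325
11.25 1.077 1.285
11.5 1.393 1.246
11.75 1.7 1.207
7.5 -4.965 1.965
7.75 -4.48 1.914
8.0 -4.008 1.863
8.25 -3.548 1.813
8.5 -3.101 1.765
8.75 -2.666 1.717
9.0 -2.243 1.67
9.25 -1.831 1.623
9.5 -1.431 1.578
9.75 -1.042 1.533
10.0 -0.664 1.489
10.25 -0.298 1.446
10.5 0.059 1.403
10.75 0.404 1.362
11.0 0.74 1.321
11.25 1.065 1.281
11.5 1.38 1.241
11.75 1.685 1.202
```

```bash
python3 -m crank '[[[0,0,0.28,0],[0,0,0.28,0],[0,0,0.28,0],[0,0,0.28,0],[0,0,0.28,0],[0,0,0.28,0],[0,0,0.28,0],[0,0,0.28,0],[0,0,0.28,0],[0,0,0.28,0],[0,0,0.28,0],[0,0,0.28,0]]]'; python3 -m crank '[[[0,0,0,0],[0,0,0,0],[0,0,0,0],[0,0,0,0]]]'; python3 - <<'E'
from h import *
import json
D=np.array(json.load(open("d1.json")));t=D[:,0];a=np.unwrap(D[:,1])+2*np.pi
E=[ang() for i in range(6)];print(E)
E=[e for e in E if e[1] is not None and e[2]>.092]
t=np.r_[t,[e[0] for e in E]];a=np.r_[a,[e[1]+4*np.pi for e in E]]
f=least_squares(lambda x:th(*x,t,6.2)[0]-a,[11.15,2.2,.07]);print(f.x,np.std(f.fun),arm.get_state()["t"],arm.get_state()["eef_pos"])
for s in np.arange(10.1,10.8,.05): print(round(s,2),(th(*f.x,s,6.2)[0]-6*np.pi).round(3))
E
```

```text
t: 9.0
eef_pos: [0.4507, -0.032, 0.0658]
ee_rot: [3.142, -0.0, 3.141]
force: [0.0, 0.8, 0.1]
width: 0.0007
gripper_force: 0.0
t: 9.5
eef_pos: [0.4507, -0.032, 0.0658]
ee_rot: [3.142, 0.0, 3.141]
force: [0.8, -0.5, 0.5]
width: 0.0008
gripper_force: 0.0
[(9.5, np.float64(4.810486073167714), np.float64(0.096)), (9.55, np.float64(4.886785156892509), np.float64(0.096)), (9.6, np.float64(4.962533622106063), np.float64(0.096)), (9.65, np.float64(5.038322535687117), np.float64(0.096)), (9.7, np.float64(5.11275216768776), np.float64(0.096)), (9.75, np.float64(5.187134866085023), np.float64(0.095))]
[11.14761033  2.25646826  0.07450076] 0.0013683740013539396 9.8 [ 0.45071343 -0.03200893  0.06580879]
10.1 -0.58
10.15 -0.509
10.2 -0.438
10.25 -0.367
10.3 -0.297
10.35 -0.227
10.4 -0.158
10.45 -0.089
10.5 -0.021
10.55 0.047
10.6 0.115
10.65 0.182
10.7 0.249
10.75 0.315
10.8 0.381
```

```bash
python3 -c "
from h import *
print(ang(),arm.get_state()['t'])"; python3 -m crank '[[[0,0,0,0],[0,0,0,0],[0,0,0,0],[0,0,0,0],[0,0,0.44,0],[0,0,0.44,0],[0,0,0.44,0],[0,0,0.44,0],[0,0,0.44,0]]]'; python3 - <<'E'
from h import *
print([ang() for i in range(3)], arm.get_state()["force"])
E
```

```text
(9.8, np.float64(5.258561622043604), np.float64(0.096)) 9.85
t: 10.98
eef_pos: [0.4515, -0.0319, 0.0551]
ee_rot: [3.142, 0.001, 3.141]
force: [-0.9, 0.1, 8.5]
width: 0.0005
gripper_force: 4.1
[(10.975, np.float64(6.146948584882197), np.float64(0.095)), (11.025, np.float64(6.146948584882197), np.float64(0.095)), (11.075, np.float64(6.146948584882197), np.float64(0.095))] [ 0.30284352 -0.47110265  7.66991283]
```

The wheel has stopped with the mark at −7.8°, inside the ±15° arc. Now I lift the finger away.

```bash
python3 -m crank '[[[0,0,-0.5,0],[0,0,-1.5,0],[0,0,-3,0],[0,0,-5,0],[0,0,-5,0],[0,0,-5,0],[0,0,-5,0],[0,0,-5,0]]]'; python3 - <<'E'
from h import *
print(ang(),ang(),arm.get_state()["force"])
p,_=arm.grab_frame("top");cv2.imwrite("pics/c.png",cv2.resize(p[120:360,220:500],None,fx=2,fy=2)[:,:,::-1])
E
```

```text
t: 12.12
eef_pos: [0.4501, -0.0322, 0.1789]
ee_rot: [-3.141, -0.002, 3.141]
force: [0.3, 0.4, 0.1]
width: 0.0009
gripper_force: 0.0
(12.125, np.float64(6.145838884307836), np.float64(0.095)) (12.175, np.float64(6.145838884307836), np.float64(0.095)) [ 0.47510111 -0.54561902  0.01037954]
```

View pics/c.png

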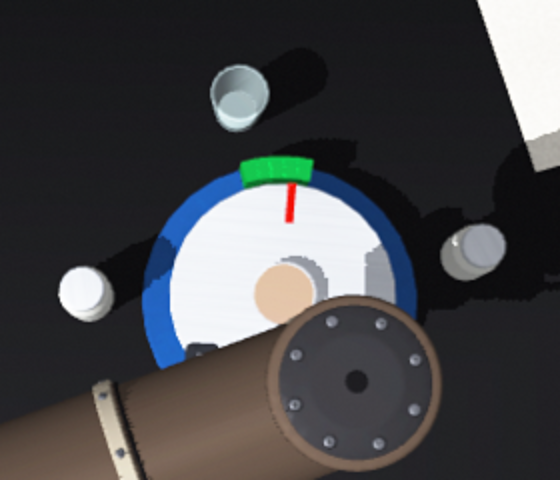

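The red mark (290,203) points into the green arc, which spans columns 241 to 313. The dish is still centred, the bottles and beaker haven't moved, and the arm is clear, so I'm handing the job in.

```bash
python3 -c "
from station import arm
print(arm.job_done())"
```

```text
the job is handed in; nothing more can be done
None
```

The job is handed in: the wheel was flicked anticlockwise, its red mark coasted past the green arc twice, and one fingertip press on the third pass stopped it about 8° from the arc's middle (limit 15°), with the finger clear and the dish, bottles and beaker in place at about 12 s.

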